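Close a column storage case: fold the retaining flap, then shut the cover

TASK

Close up the storage case of the separation column: with the fingertips, fold the upright metal retaining flap down flat over the column first, and only then swing the big hinged cover all the way shut over it, without slamming it. Push only: the column and the wrench stay lying in the case and the bottles and the timer beside it stay standing where they are.

Things in the scene. Friction and masses are not known exactly. Their poses are not given: they have to be found in the camera images.
- case: Shallow open grey plastic case, 260 x 160 x 46 mm (its x, y, z), walls and floor 5 mm, fixed to the worktop. Origin: centre of its underside, on the worktop. Its x axis runs along the long side and points roughly away from the robot, its y axis to the robot's left, z up. The cover is hinged on the rim of the long +y side. The retaining flap stands just inside the long -y side, on a small retainer block that is clipped in at a different place along that side each time.
- retainer: Small grey plastic block, 60 x 8 x 27 mm, fixed on the case floor against the long -y wall, carrying the flap's hinge on its top. Origin: centre of its underside, on the case floor, at (-30 to 70, -69, 5) mm in the case's frame; its axes are parallel to the case's.
- flap (a joint): Hinge of the retaining flap, rad: 0 = lying flat in the case (a stop; its top is then 38 mm above the worktop), about 1.57 = standing upright, more = leaning outward, away from the case. It starts at 1.65 to 1.9 and the stop is at 2.0. The hinge is stiff: the flap stays where it is left; 1 to 2 N at the free edge moves it.
- flap_hinge (a point): Middle of the flap's hinge line, which runs along the case's x axis: 31 mm straight above the retainer's origin.
- flap_edge (a point): Middle of the flap's free edge (moves with the flap). The flap is a plain aluminium plate 56 mm along the hinge, 52 mm from the hinge line to the free edge, 3 mm thick.
- cover (a joint): Hinge of the cover, rad: 0 = shut, resting on the rim (a stop; its top is then 55 mm above the worktop), about 1.57 = upright, more = leaning back to +y of the case. It starts at 1.7 to 1.95 and the stop is at 2.05. The hinge is stiff: the cover stays where it is left, it does not fall; 1 to 4 N at the free edge moves it. An upright flap would stand in its way.
- cover_hinge (a point): Middle of the cover's hinge line, which runs along the case's x axis: at (0, 80, 50) mm in the case's frame.
- cover_edge (a point): Middle of the cover's free edge (moves with the cover), half-way through its thickness. The cover is a grey plastic plate 260 mm along the hinge, 160 mm from the hinge line to the free edge, 8 mm thick, with a small metal catch at the middle of the free edge.
- column: Separation column, a beige rod 236 mm long and 13 mm thick with hex end nuts, loose in its saddles in the case, along the case's x axis, 30 mm to the -y side of the middle. Origin: middle of its underside. The flap passes clear above it.
- wrench: Small steel open-ended wrench, 128 x 21 x 5 mm, lying loose in the narrow compartment along the +y side of the case. Origin: middle of its underside.
- reagent: Brown reagent bottle with a black cap, 62 mm across, 128 mm high, standing to the right of the case. Origin: centre of its underside.
- standard: Small brown bottle with a white cap, 28 mm across, 62 mm high, standing to the right of the case. Origin: centre of its underside.
- timer: White digital timer, 33 x 66 mm, 55 mm high, standing to the left of the case. Origin: centre of its underside.
Mind the look-alikes: they are no part of the job. There is more than one size of the standard; the job needs the larger. Leave any pink look-alike of the timer alone.

How it is judged:
On the way, in this order (a step that is already met when the one before it is completed fails the run):
1. the flap lies flat over the column while the cover is still open (value of joint flap below 0.08 rad and value of joint cover above 1.3 rad), for 0.2 s.
2. the cover is shut (value of joint cover below 0.05 rad), for 0.2 s.
At the end, for the whole second after the job is handed in: The flap lies flat (within 0.08 rad) and the cover is shut over it (within 0.05 rad) and at rest; the column is within 20 mm and the wrench within 30 mm of where they lay; the three things beside the case stand upright within 30 mm of where they stood (value of joint flap below 0.08 rad and value of joint cover below 0.05 rad and velocity of joint cover between -0.05 and 0.05 rad/s and distance of column from where it was at the start of the episode below 0.02 m and distance of each of wrench, reagent, standard, timer from where it was at the start of the episode below 0.03 m and angle between each of reagent, standard, timer's own z axis and vertical below 0.2 rad); the robot touches nothing.
It fails at once if the cover is swung down (below 1.2 rad) while the flap is not yet folded down (above 0.2 rad) (value of joint cover below 1.2 rad and value of joint flap above 0.2 rad).
It fails at once if the cover is slammed (faster than 5 rad/s) (velocity of joint cover below -5 rad/s).
It fails at once if the column or the wrench is lifted or carried (distance of column from where it was at the start of the episode above 0.03 m or distance of wrench from where it was at the start of the episode above 0.04 m).
It fails at once if a thing beside the case is lifted, carried or pushed away (distance of any of reagent, standard, timer from where it was at the start of the episode above 0.04 m).
It also fails if it takes over 50 s, if anything falls off the work surface, if the arm or the gripper's body presses on something with over 40 N, if the wrist force passes 120 N, or if a joint passes its speed limit or range.

ROBOT

A 7-joint arm with a two-finger parallel gripper is mounted at the origin on a cart in front of the work surface, level with it; the furniture and walls round the work are solid. World frame = base frame: x ahead of the robot, y to its left, z up, the work surface at z = 0. Lengths are in m, angles in rad, forces in N, time in s.
With the tool pointing down it reaches from about 0.425 to 0.875 m from the base axis. Payload 8.4 kg.
Tool frame: the origin (TCP) lies between the finger pads; the fingertips stand 17 mm ahead of it and the grasp point (between the pads) lies 2 mm behind it; z points along the fingers, y is the line along which they close (so a half turn about z gives the same grasp; the last joint's range is limited). The gripper opens to 87 mm and grips with 3 to 60 N. Pads are 19 mm wide; open, the fingers measure 117 mm over their backs; the gripper's body (75 mm by 190 mm) begins 51 mm behind the grasp point.
Start: joints at [-1.277, 0.333, 0.04, 1.465, -0.013, 1.343, -0.059], TCP at [0.249, 0.6, 0.24] pointing down, gripper open.
Joint ranges: [-2.58, 2.58], [-0.38, 2.09], [-1.3, 1.39], [0.25, 2.4], [-1.5, 4.64], [0.08, 2.09], [-2.65, 2.65]. Speed limits (rad/s): [2.22, 2.22, 2.79, 2.79, 3.14, 3.14, 3.14].

INTERFACE

Orientations are given as a unit quaternion [x, y, z, w].
In Python, from cell import r gives the robot as it stands.
- The arm moves only by the tool arm_command, never from a script. Its argument "commands" is a list of rows, each an object of numbers: "grip": the opening, from 0 (shut) to 1 (fully open); "tx", "ty", "tz": the shift along the world's x, y, z normalised to -1 to 1, where 1 is 100 mm; "roll": the turn about the world's z normalised to -1 to 1, where 1 is 30 degrees. A call has 1 to 5 rows; each row is the pose to reach, as a shift and turn from the pose commanded when the call began; what a row does not reach only later rows make up. A row lasts 1/8 s, in which the tool goes at most 62.5 mm and 10.7 degrees, less where a joint would pass 70% of its speed; a pose out of reach is approached as far as the arm can. A call with a number of a shift or a turn outside -1 to 1 is refused whole. A call with a gripper value outside its range is refused whole. The fingers move at their own pace and stop on an object; "newtons" is the grip in N (left out, the last holds). Time passes only in rows, so rows that repeat a pose let the fingers close. It gives the time, the measured TCP pose, the force, the opening and the grip force at its end, in the units of the state.
- r.observe(): the state, without advancing time (a new reading comes with each control period).
- r.camera(name): name is "scene" or "top" or "wrist"; returns a dict with "image" (480x640x3 uint8, blue, green, red), "K" (3x3 intrinsics, pixels), "extrinsics" (4x4, takes a point from camera to world coordinates). Camera axes: x right, y down, z forward; pixel columns grow to the right and rows downward; lengths in m; the calibration is good to about 2 mm. A picture is of the moment at which its call begins. There is no depth.
- r.finish_job(): hands the job in; it is judged then, once.
The state is a dict: "time": time; "qpos": joint angles; "qd": joint speeds; "joint_torque": joint torques, N m; "ee_pos": TCP position; "tool_rot": TCP orientation; "ft_force": force on the tool from outside, world axes, zero at the start; "wrist_torque": the same for the moment, N m; "gripper_width": finger opening in m; "gripper_force": force on a finger pad.
Only numpy, scipy, OpenCV 4.12 (cv2) and the standard library are available. Lean on these libraries where they do the work, as an engineer would, in place of code of your own. Each camera call takes 0.05 s, during which the arm holds its last target. There are 200 camera calls.

## Working session

There is one attempt and no reset: what is moved stays moved. The work goes in short steps, Python scripts to look and compute and a tool call to move; the robot and the scene stay as the last step left them, time stands still between calls to the robot, and variables do not carry over. Pictures are saved under pics/ and viewed, at most 10 in all, crops included, and the job is handed in when it is done.

Besides the shell and the picture viewer there is one more tool, called as name(argument=value, ...), one argument or row to a line, values as JSON. arm_command: Moves the arm, as the interface text tells. Scaled input: -1 to 1 covers 100 mm each way for a shift and 30 degrees each way for a turn. Its arguments: {"type":"object","properties":{"commands":{"type":"array"},"newtons":{"type":"number"}},"required":["commands"]}

```bash
mkdir -p pics; cat > h.py <<'E'
import numpy as np, cv2
from cell import r
def ray(c,u,v):
    K=c["K"];E=c["extrinsics"]
    d=E[:3,:3]@np.linalg.solve(K,[u,v,1.]);return E[:3,3],d
def onz(c,u,v,z):
    o,d=ray(c,u,v);return o+d*(z-o[2])/d[2]
def proj(c,p):
    E=c["extrinsics"];q=E[:3,:3].T@(np.asarray(p)-E[:3,3]);q=c["K"]@q;return q[:2]/q[2]
def tri(c1,a,c2,b):
    o1,d1=ray(c1,*a);o2,d2=ray(c2,*b)
    s=np.linalg.lstsq(np.c_[d1,-d2],o2-o1,rcond=None)[0]
    p,q=o1+d1*s[0],o2+d2*s[1];return (p+q)/2,np.linalg.norm(p-q)
E
python3 - <<'E'
from h import *
import pickle
C={n:r.camera(n) for n in("scene","top")}
pickle.dump(C,open("c0.pkl","wb"))
for n in C: cv2.imwrite(f"pics/{n}0.png",C[n]["image"]); print(n,C[n]["extrinsics"].round(3).tolist(),C[n]["K"][0,0])
s=r.observe();print(s["time"],s["ee_pos"],s["tool_rot"],s["ft_force"])
E
```

```text
scene [[0.407, -0.578, 0.708, -0.36], [-0.913, -0.242, 0.328, -0.281], [-0.018, -0.78, -0.626, 0.821], [0.0, 0.0, 0.0, 1.0]] 576.1330230855477
top [[-0.013, -0.985, 0.17, 0.284], [-1.0, 0.012, -0.008, 0.147], [0.006, -0.17, -0.985, 1.292], [0.0, 0.0, 0.0, 1.0]] 549.4236341193819
0.1 [0.24869329 0.60011725 0.23878797] [ 1.95144388e-01  9.80774272e-01 -7.00167953e-04 -7.69445473e-05] [-0.01173021 -0.44230963  0.35530251]
```

View pics/scene0.png

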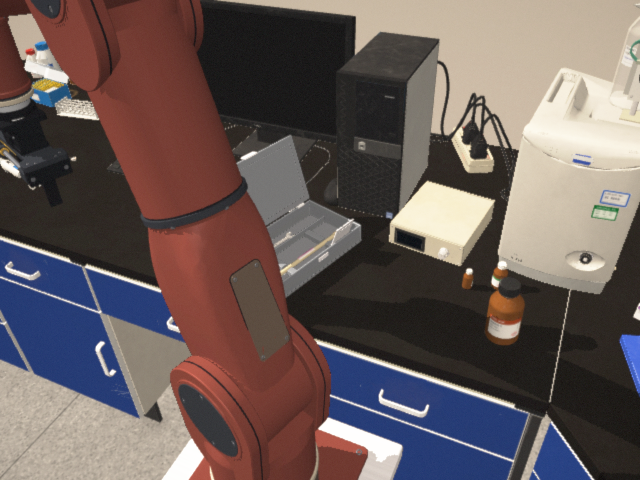

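View pics/top0.png

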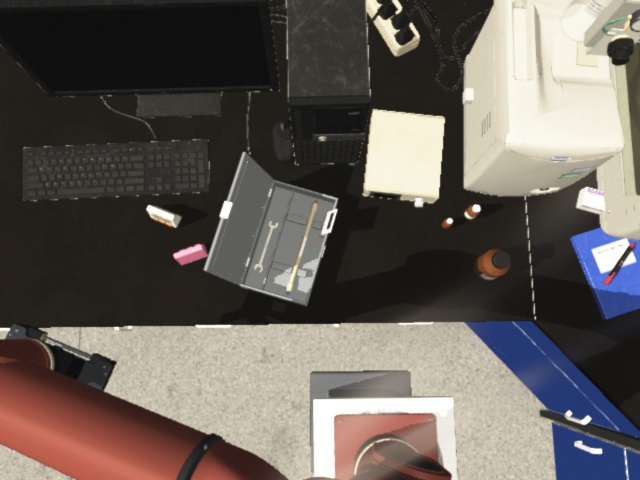

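The top view shows the case around (290,243), the cover open on the left with its catch at (226,210), and the flap at about (330,222). The white timer is at (163,216) and its pink look-alike at (190,254). The standards are at (447,223), the small one, and (473,211), the larger. The reagent bottle is at (493,264). Next is one close crop of the case.

```bash
python3 - <<'E'
from h import *
import pickle
C=pickle.load(open("c0.pkl","rb"));c=C["top"]
im=c["image"][145:315,195:350]
cv2.imwrite("pics/crop0.png",cv2.resize(im,None,fx=3.5,fy=3.5,interpolation=cv2.INTER_CUBIC))
for n,p,z in(("fr",(338,200),.046),("nr",(308,304),.046),("nl",(241,287),.046),("fl",(275,182),.046),("timer",(163,216),.055),("catch",(226,210),.2),("stdL",(473,209),.062)):
    print(n,onz(c,*p,z).round(3))
E
```

```text
fr [0.603 0.094 0.046]
nr [0.362 0.166 0.046]
nl [0.403 0.318 0.046]
fl [0.648 0.241 0.046]
timer [0.568 0.498 0.055]
catch [0.545 0.329 0.2  ]
stdL [ 0.574 -0.215  0.062]
```

View pics/crop0.png

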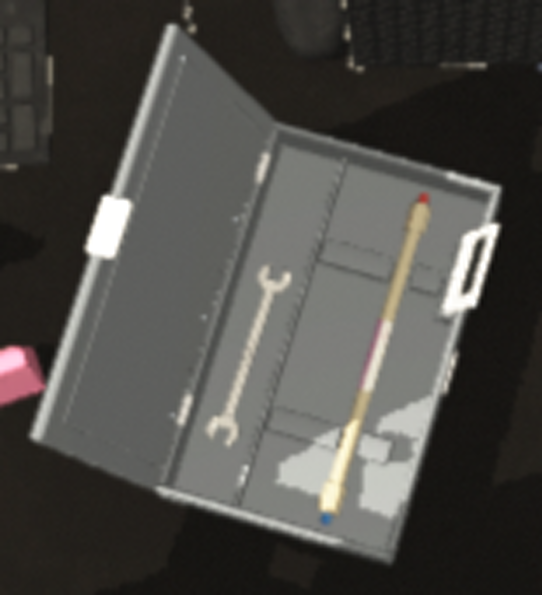

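The crop confirms the choice: the flap is the white framed plate at (470,270) on the long -y side. The cover is the grey plate at left, with its catch at (108,227). Rim corners are at (499,187), (392,562), (160,490) and (277,125). I'll fit the case frame to these.

```bash
cat >> h.py <<'E'
def corners(c):
    px=np.array([(499,187),(392,562),(160,490),(277,125)])/3.5+[195,145]
    return np.array([onz(c,*p,.046) for p in px])
def fit(P):
    M=np.array([(.13,-.08),(-.13,-.08),(-.13,.08),(.13,.08)])
    z=(P[:,0]+1j*P[:,1]);m=M[:,0]+1j*M[:,1]
    a=np.angle(np.sum((z-z.mean())*m.conj()));o=z.mean()
    res=abs(o+m*np.exp(1j*a)-z);return np.array([o.real,o.imag]),a,res
def w(o,a,p): # case->world
    R=np.array([[np.cos(a),-np.sin(a)],[np.sin(a),np.cos(a)]]);return np.r_[o+R@np.array(p[:2]),p[2]]
def case(o,a,p):
    R=np.array([[np.cos(a),-np.sin(a)],[np.sin(a),np.cos(a)]]);return np.r_[R.T@(np.array(p[:2])-o),p[2]]
E
python3 - <<'E'
from h import *
import pickle
C=pickle.load(open("c0.pkl","rb"));c=C["top"]
P=corners(c);o,a,res=fit(P);print(P.round(3).tolist(),o.round(4),np.degrees(a),res.round(4))
g=lambda u,v:(u/3.5+195,v/3.5+145)
# flap corners: free edge ray cast on z=.088 ; hinge .036
for p in((473,228),(497,226),(443,312),(468,312)): print(p,case(o,a,onz(c,*g(*p),.088)).round(3),case(o,a,onz(c,*g(*p),.036)).round(3))
for p in((172,25),(108,227),(35,437)): print("cov",[case(o,a,onz(c,*g(*p),z)).round(3).tolist() for z in(.2,.208)])
print("timer",case(o,a,onz(c,163,216,.055)),"pink",case(o,a,onz(c,190,254,.055)))
for x in(-.04,.0,.04): print(w(o,a,(x,-.11,0)))
E
```

```text
[[0.607, 0.095, 0.046], [0.359, 0.169, 0.046], [0.407, 0.319, 0.046], [0.652, 0.243, 0.046]] [0.5062 0.2065] -16.972301794572974 [0.0031 0.0009 0.003  0.0029]
(473, 228) [ 0.087 -0.07   0.088] [ 0.099 -0.068  0.036]
(497, 226) [ 0.093 -0.084  0.088] [ 0.105 -0.083  0.036]
(443, 312) [ 0.029 -0.067  0.088] [ 0.039 -0.064  0.036]
(468, 312) [ 0.034 -0.082  0.088] [ 0.043 -0.08   0.036]
cov [[0.129, 0.131, 0.2], [0.127, 0.129, 0.208]]
cov [[0.002, 0.129, 0.2], [0.0, 0.127, 0.208]]
cov [[-0.127, 0.131, 0.2], [-0.127, 0.13, 0.208]]
timer [-0.02626108  0.29679205  0.055     ] pink [-0.09281055  0.2091145   0.055     ]
[0.43587778 0.11293826 0.        ]
[0.47413562 0.10126188 0.        ]
[0.51239346 0.08958551 0.        ]
```

arm_command(
  commands=[
    {"grip": 0, "tx": 0.1, "ty": -0.2, "tz": 0.3, "roll": -0.25},
    {"grip": 0, "tx": 0.3, "ty": -0.5, "tz": 0.7, "roll": -0.5},
    {"grip": 0, "tx": 0.5, "ty": -0.9, "tz": 0.7, "roll": -0.75},
    {"grip": 0, "tx": 0.5, "ty": -1, "tz": 0.7, "roll": -0.94},
    {"grip": 0, "tx": 0.5, "ty": -1, "tz": 0.7, "roll": -0.94},
  ],
  newtons=20,
)

```text
time: 0.72
ee_pos: [0.2991, 0.4998, 0.3097]
tool_rot: [0.428, 0.904, 0.0, -0.0]
ft_force: [-0.2, -0.2, -0.1]
gripper_width: 0.0451
gripper_force: 0.0
```

arm_command(
  commands=[
    {"grip": 0, "tx": 0.2, "ty": -0.35, "roll": -0.3},
    {"grip": 0, "tx": 0.4, "ty": -0.7, "roll": -0.6},
    {"grip": 0, "tx": 0.55, "ty": -1, "roll": -0.9},
    {"grip": 0, "tx": 0.55, "ty": -1, "roll": -0.94},
  ],
)

```text
invalid input
```

arm_command(
  commands=[
    {"grip": 0, "tx": 0.2, "ty": -0.35, "roll": -0.3},
    {"grip": 0, "tx": 0.4, "ty": -0.7, "roll": -0.6},
    {"grip": 0, "tx": 0.55, "ty": -1, "roll": -0.9},
    {"grip": 0, "tx": 0.55, "ty": -1, "roll": -0.94},
  ],
)

```text
invalid input
```

arm_command(
  commands=[
    {"grip": 0, "tx": 0.25, "ty": -0.35},
    {"grip": 0, "tx": 0.4, "ty": -0.7},
    {"grip": 0, "tx": 0.6, "ty": -1},
    {"grip": 0, "tx": 0.6, "ty": -1},
  ],
)

```text
invalid input
```

arm_command(
  commands=[
    {"grip": 0, "tx": 0.2, "ty": -0.35},
    {"grip": 0, "tx": 0.4, "ty": -0.7},
    {"grip": 0, "tx": 0.6, "ty": -1},
    {"grip": 0, "tx": 0.6, "ty": -1},
  ],
)

```text
invalid input
```

arm_command(
  commands=[
    {"grip": 0, "tx": 0.2, "ty": -0.35, "tz": 0, "roll": -0.3},
    {"grip": 0, "tx": 0.4, "ty": -0.7, "tz": 0, "roll": -0.6},
    {"grip": 0, "tx": 0.55, "ty": -1, "tz": 0, "roll": -0.9},
    {"grip": 0, "tx": 0.55, "ty": -1, "tz": 0, "roll": -0.94},
  ],
)

```text
time: 1.23
ee_pos: [0.3552, 0.399, 0.3096]
tool_rot: [0.636, 0.771, -0.0, 0.0]
ft_force: [0.7, 0.3, -0.7]
gripper_width: 0.0054
gripper_force: 0.0
```

arm_command(
  commands=[
    {"grip": 0, "tx": 0.2, "ty": -0.35, "tz": 0, "roll": -0.3},
    {"grip": 0, "tx": 0.4, "ty": -0.7, "tz": 0, "roll": -0.6},
    {"grip": 0, "tx": 0.55, "ty": -1, "tz": 0, "roll": -0.9},
    {"grip": 0, "tx": 0.55, "ty": -1, "tz": 0, "roll": -0.94},
  ],
)

```text
time: 1.72
ee_pos: [0.4097, 0.2996, 0.3096]
tool_rot: [0.805, 0.593, 0.0, 0.0]
ft_force: [-0.1, 0.6, 0.2]
gripper_width: 0.0003
gripper_force: 0.0
```

arm_command(
  commands=[
    {"grip": 0, "tx": 0.25, "ty": -0.35, "tz": 0, "roll": 0},
    {"grip": 0, "tx": 0.4, "ty": -0.7, "tz": 0, "roll": 0},
    {"grip": 0, "tx": 0.6, "ty": -1, "tz": 0, "roll": 0},
    {"grip": 0, "tx": 0.6, "ty": -1, "tz": 0, "roll": 0},
  ],
)

```text
time: 2.22
ee_pos: [0.4697, 0.1999, 0.3095]
tool_rot: [0.804, 0.594, -0.0, 0.0]
ft_force: [-1.1, -0.9, -0.2]
gripper_width: 0.0005
gripper_force: 0.0
```

arm_command(
  commands=[
    {"grip": 0, "tx": 0.2, "ty": -0.35, "tz": 0, "roll": 0},
    {"grip": 0, "tx": 0.4, "ty": -0.7, "tz": 0, "roll": 0},
    {"grip": 0, "tx": 0.6, "ty": -1, "tz": 0, "roll": 0},
    {"grip": 0, "tx": 0.6, "ty": -1, "tz": 0, "roll": 0},
  ],
)

```text
time: 2.72
ee_pos: [0.5296, 0.1003, 0.3093]
tool_rot: [0.804, 0.594, -0.0, 0.0]
ft_force: [-0.0, 1.3, -0.7]
gripper_width: 0.0002
gripper_force: 0.0
```

arm_command(
  commands=[
    {"grip": 0, "tx": 0, "ty": -0.37, "tz": 0, "roll": 0},
    {"grip": 0, "tx": 0, "ty": -0.37, "tz": -0.4, "roll": 0},
    {"grip": 0, "tx": 0, "ty": -0.37, "tz": -0.8, "roll": 0},
    {"grip": 0, "tx": 0, "ty": -0.37, "tz": -1, "roll": 0},
    {"grip": 0, "tx": 0, "ty": -0.37, "tz": -1, "roll": 0},
  ],
)

```text
time: 3.35
ee_pos: [0.5276, 0.066, 0.208]
tool_rot: [0.803, 0.596, -0.001, -0.001]
ft_force: [-0.1, -0.3, 0.7]
gripper_width: 0.0009
gripper_force: 0.0
```

```bash
python3 - <<'E'
from h import *
C=[r.camera(n)["image"] for n in("wrist","top")]
cv2.imwrite("pics/w1.png",np.hstack([cv2.resize(C[0],(480,360)),cv2.resize(C[1][130:330,180:358],(320,360))]))
E
```

```text
(no output)
```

View pics/w1.png

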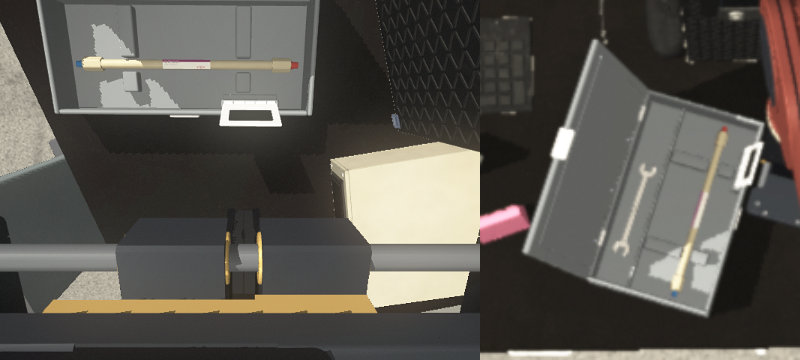

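The flap in the wrist view at (250,113) is in line with the fingers at (245,260). The rest of the case is untouched. I'll use a half-open gripper so both fingertips bear on the flap, and push it from outside.

arm_command(
  commands=[
    {"grip": 0.4, "tx": 0, "ty": 0, "tz": -0.3, "roll": 0},
    {"grip": 0.4, "tx": 0, "ty": 0, "tz": -0.6, "roll": 0},
    {"grip": 0.4, "tx": 0, "ty": 0, "tz": -0.9, "roll": 0},
    {"grip": 0.4, "tx": 0, "ty": 0, "tz": -1, "roll": 0},
  ],
)

```text
time: 3.95
ee_pos: [0.5286, 0.0642, 0.1092]
tool_rot: [0.804, 0.595, -0.0, -0.0]
ft_force: [-0.9, 0.9, 0.7]
gripper_width: 0.0306
gripper_force: 0.0
```

arm_command(
  commands=[
    {"grip": 0.4, "tx": 0, "ty": 0, "tz": -0.17, "roll": 0},
    {"grip": 0.4, "tx": 0.04, "ty": 0.13, "tz": -0.17, "roll": 0},
    {"grip": 0.4, "tx": 0.08, "ty": 0.26, "tz": -0.17, "roll": 0},
    {"grip": 0.4, "tx": 0.117, "ty": 0.383, "tz": -0.17, "roll": 0},
    {"grip": 0.4, "tx": 0.117, "ty": 0.383, "tz": -0.17, "roll": 0},
  ],
)

```text
time: 4.58
ee_pos: [0.541, 0.1033, 0.0929]
tool_rot: [0.804, 0.595, 0.0, 0.0]
ft_force: [0.8, 0.1, -0.2]
gripper_width: 0.0345
gripper_force: 0.0
```

arm_command(
  commands=[
    {"grip": 0.4, "tx": 0.029, "ty": 0.096, "tz": 0, "roll": 0},
    {"grip": 0.4, "tx": 0.072, "ty": 0.234, "tz": 0.01, "roll": 0},
    {"grip": 0.4, "tx": 0.109, "ty": 0.358, "tz": -0.06, "roll": 0},
    {"grip": 0.4, "tx": 0.138, "ty": 0.451, "tz": -0.17, "roll": 0},
    {"grip": 0.4, "tx": 0.151, "ty": 0.494, "tz": -0.27, "roll": 0},
  ],
)

```text
time: 5.2
ee_pos: [0.556, 0.1527, 0.0648]
tool_rot: [0.804, 0.595, 0.0, -0.0]
ft_force: [0.2, 1.4, 4.3]
gripper_width: 0.035
gripper_force: 1.3
```

arm_command(
  commands=[
    {"grip": 0.4, "tx": 0.005, "ty": 0.017, "tz": -0.08, "roll": 0},
    {"grip": 0.4, "tx": 0.005, "ty": 0.017, "tz": -0.12, "roll": 0},
    {"grip": 0.4, "tx": 0.005, "ty": 0.017, "tz": -0.13, "roll": 0},
    {"grip": 0.4, "tx": 0.005, "ty": 0.017, "tz": -0.13, "roll": 0},
  ],
)

```text
time: 5.7
ee_pos: [0.5561, 0.1534, 0.0545]
tool_rot: [0.805, 0.594, 0.001, -0.001]
ft_force: [-9.0, 1.3, 26.7]
gripper_width: 0.0347
gripper_force: 13.5
```

arm_command(
  commands=[
    {"grip": 0.4, "tx": 0, "ty": 0, "tz": 0.2, "roll": 0},
    {"grip": 0.2, "tx": 0, "ty": 0, "tz": 0.5, "roll": 0},
    {"grip": 0, "tx": 0, "ty": 0, "tz": 0.9, "roll": 0},
    {"grip": 0, "tx": 0, "ty": 0, "tz": 1, "roll": 0},
  ],
)

```text
time: 6.2
ee_pos: [0.5573, 0.1525, 0.1551]
tool_rot: [0.805, 0.594, 0.002, 0.0]
ft_force: [0.1, 1.3, -0.6]
gripper_width: 0.0128
gripper_force: 0.0
```

arm_command(
  commands=[
    {"grip": 0, "tx": 0, "ty": 0, "tz": 0.5, "roll": 0},
    {"grip": 0, "tx": 0, "ty": 0, "tz": 1, "roll": 0},
    {"grip": 0, "tx": 0, "ty": 0, "tz": 1, "roll": 0},
  ],
)

```text
time: 6.58
ee_pos: [0.5577, 0.1527, 0.2559]
tool_rot: [0.805, 0.594, 0.003, 0.001]
ft_force: [0.1, 0.0, -0.8]
gripper_width: 0.0002
gripper_force: 0.0
```

arm_command(
  commands=[
    {"grip": 0, "tx": 0, "ty": 0, "tz": 0.5, "roll": 0},
    {"grip": 0, "tx": 0, "ty": 0, "tz": 0.7, "roll": 0},
    {"grip": 0, "tx": 0, "ty": 0, "tz": 0.7, "roll": 0},
  ],
)

```text
time: 6.95
ee_pos: [0.5564, 0.1527, 0.3226]
tool_rot: [0.805, 0.594, 0.0, 0.0]
ft_force: [0.1, 0.8, -0.5]
gripper_width: 0.0002
gripper_force: 0.0
```

```bash
python3 - <<'E'
from h import *
C=[r.camera(n)["image"] for n in("wrist","top")]
cv2.imwrite("pics/w2.png",np.hstack([cv2.resize(C[0],(480,360)),cv2.resize(C[1][130:330,140:318],(320,360))]))
E
```

```text
(no output)
```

View pics/w2.png

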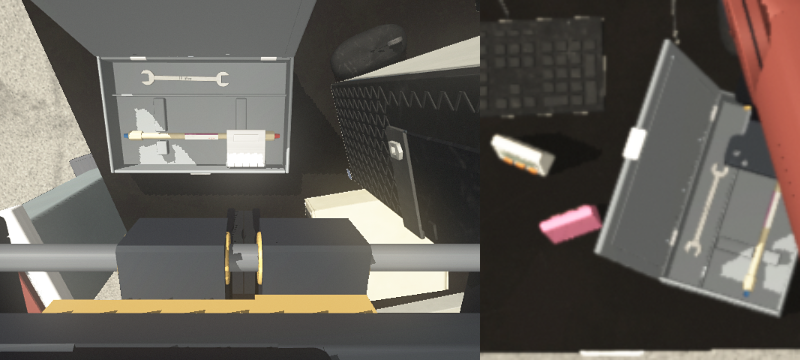

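The flap lies flat over the column in the wrist view at (246,148), and the cover is still open, with its catch at (635,143) in the top view. Next I go over and behind the cover.

arm_command(
  commands=[
    {"grip": 0, "tx": 0, "ty": 0.25, "tz": 0, "roll": 0},
    {"grip": 0, "tx": -0.03, "ty": 0.5, "tz": 0, "roll": 0},
    {"grip": 0, "tx": -0.06, "ty": 0.76, "tz": 0, "roll": 0},
  ],
)

```text
time: 7.42
ee_pos: [0.5492, 0.2311, 0.321]
tool_rot: [0.804, 0.594, -0.001, -0.0]
ft_force: [-0.7, -0.5, -0.0]
gripper_width: 0.0004
gripper_force: 0.0
```

arm_command(
  commands=[
    {"grip": 0, "tx": -0.03, "ty": 0.4, "tz": 0, "roll": 0},
    {"grip": 0, "tx": -0.06, "ty": 0.75, "tz": 0, "roll": 0},
    {"grip": 0, "tx": -0.06, "ty": 0.75, "tz": 0, "roll": 0},
  ],
)

```text
time: 7.8
ee_pos: [0.5418, 0.309, 0.3201]
tool_rot: [0.802, 0.597, -0.002, -0.001]
ft_force: [0.3, -0.3, 0.0]
gripper_width: 0.0005
gripper_force: 0.0
```

arm_command(
  commands=[
    {"grip": 0, "tx": -0.03, "ty": 0.4, "tz": 0, "roll": 0},
    {"grip": 0, "tx": -0.07, "ty": 0.75, "tz": 0, "roll": 0},
    {"grip": 0, "tx": -0.07, "ty": 0.75, "tz": 0, "roll": 0},
    {"grip": 0, "tx": -0.07, "ty": 0.75, "tz": 0, "roll": 0},
  ],
)

```text
time: 8.3
ee_pos: [0.5372, 0.378, 0.3217]
tool_rot: [0.805, 0.594, -0.001, 0.0]
ft_force: [-0.1, -0.8, -0.0]
gripper_width: 0.0005
gripper_force: 0.0
```

arm_command(
  commands=[
    {"grip": 0, "tx": 0, "ty": 0, "tz": -0.3, "roll": 0},
    {"grip": 0, "tx": 0, "ty": 0, "tz": -0.7, "roll": 0},
    {"grip": 0, "tx": 0, "ty": 0, "tz": -1, "roll": 0},
    {"grip": 0, "tx": 0, "ty": 0, "tz": -1, "roll": 0},
  ],
)

```text
time: 8.8
ee_pos: [0.5364, 0.3768, 0.2204]
tool_rot: [0.805, 0.593, -0.002, 0.0]
ft_force: [0.1, -0.4, 1.4]
gripper_width: 0.0008
gripper_force: 0.0
```

arm_command(
  commands=[
    {"grip": 0, "tx": 0, "ty": 0, "tz": -0.2, "roll": 0},
    {"grip": 0, "tx": -0.03, "ty": -0.1, "tz": -0.2, "roll": 0},
    {"grip": 0, "tx": -0.06, "ty": -0.19, "tz": -0.2, "roll": 0},
    {"grip": 0, "tx": -0.09, "ty": -0.29, "tz": -0.2, "roll": 0},
    {"grip": 0, "tx": -0.09, "ty": -0.29, "tz": -0.2, "roll": 0},
  ],
)

```text
time: 9.43
ee_pos: [0.5283, 0.3492, 0.2036]
tool_rot: [0.805, 0.594, 0.001, -0.0]
ft_force: [0.3, -0.2, -0.7]
gripper_width: 0.0006
gripper_force: 0.0
```

arm_command(
  commands=[
    {"grip": 0, "tx": -0.03, "ty": -0.1, "tz": 0, "roll": 0},
    {"grip": 0, "tx": -0.06, "ty": -0.2, "tz": 0, "roll": 0},
    {"grip": 0, "tx": -0.09, "ty": -0.3, "tz": 0, "roll": 0},
    {"grip": 0, "tx": -0.12, "ty": -0.39, "tz": 0, "roll": 0},
    {"grip": 0, "tx": -0.14, "ty": -0.47, "tz": 0, "roll": 0},
  ],
)

```text
time: 10.05
ee_pos: [0.5137, 0.3023, 0.2025]
tool_rot: [0.804, 0.594, -0.0, -0.0]
ft_force: [0.0, 3.8, 2.8]
gripper_width: 0.0005
gripper_force: 1.5
```

```bash
python3 - <<'E'
from h import *
C=[r.camera(n)["image"] for n in("wrist","top")]
cv2.imwrite("pics/w3.png",np.hstack([cv2.resize(C[0],(480,360)),cv2.resize(C[1][130:330,140:318],(320,360))]))
E
```

```text
(no output)
```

View pics/w3.png

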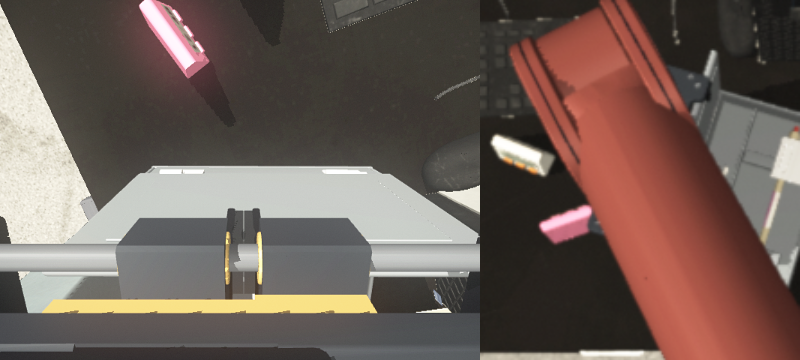

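The cover is following the fingertips and is now upright; its near face fills (240,210) in the wrist view. The timer and its look-alike are untouched.

arm_command(
  commands=[
    {"grip": 0, "tx": -0.051, "ty": -0.168, "tz": -0.01, "roll": 0},
    {"grip": 0, "tx": -0.102, "ty": -0.336, "tz": -0.04, "roll": 0},
    {"grip": 0, "tx": -0.152, "ty": -0.498, "tz": -0.09, "roll": 0},
    {"grip": 0, "tx": -0.199, "ty": -0.652, "tz": -0.16, "roll": 0},
  ],
)

```text
time: 10.65
ee_pos: [0.4939, 0.2364, 0.1862]
tool_rot: [0.805, 0.594, 0.0, -0.0]
ft_force: [-0.1, 2.4, -0.9]
gripper_width: 0.0002
gripper_force: 1.1
```

arm_command(
  commands=[
    {"grip": 0, "tx": -0.044, "ty": -0.143, "tz": -0.09, "roll": 0},
    {"grip": 0, "tx": -0.084, "ty": -0.275, "tz": -0.2, "roll": 0},
    {"grip": 0, "tx": -0.119, "ty": -0.391, "tz": -0.33, "roll": 0},
    {"grip": 0, "tx": -0.149, "ty": -0.49, "tz": -0.48, "roll": 0},
  ],
)

```text
time: 11.15
ee_pos: [0.479, 0.1878, 0.1376]
tool_rot: [0.804, 0.594, -0.0, 0.0]
ft_force: [-0.0, 2.5, 1.9]
gripper_width: 0.0008
gripper_force: 0.9
```

arm_command(
  commands=[
    {"grip": 0, "tx": -0.025, "ty": -0.08, "tz": -0.155, "roll": 0},
    {"grip": 0, "tx": -0.043, "ty": -0.141, "tz": -0.32, "roll": 0},
    {"grip": 0, "tx": -0.051, "ty": -0.168, "tz": -0.435, "roll": 0},
    {"grip": 0, "tx": -0.057, "ty": -0.188, "tz": -0.55, "roll": 0},
    {"grip": 0, "tx": -0.058, "ty": -0.192, "tz": -0.61, "roll": 0},
  ],
)

```text
time: 11.78
ee_pos: [0.4733, 0.1691, 0.0767]
tool_rot: [0.804, 0.594, -0.0, 0.0]
ft_force: [-0.4, -0.3, 1.1]
gripper_width: 0.0005
gripper_force: 0.7
```

arm_command(
  commands=[
    {"grip": 0, "tx": 0, "ty": 0, "tz": -0.04, "roll": 0},
    {"grip": 0, "tx": 0, "ty": 0, "tz": -0.08, "roll": 0},
    {"grip": 0, "tx": 0, "ty": 0, "tz": -0.08, "roll": 0},
    {"grip": 0, "tx": 0, "ty": 0, "tz": -0.08, "roll": 0},
  ],
)

```text
time: 12.28
ee_pos: [0.4737, 0.1695, 0.0712]
tool_rot: [0.804, 0.594, 0.0, -0.001]
ft_force: [-9.0, -4.3, 25.0]
gripper_width: 0.0006
gripper_force: 12.3
```

arm_command(
  commands=[
    {"grip": 0, "tx": 0, "ty": 0, "tz": 0.1, "roll": 0},
    {"grip": 0, "tx": 0, "ty": 0, "tz": 0.5, "roll": 0},
    {"grip": 0, "tx": 0, "ty": 0, "tz": 1, "roll": 0},
    {"grip": 0, "tx": 0, "ty": 0, "tz": 1, "roll": 0},
  ],
)

```text
time: 12.78
ee_pos: [0.4758, 0.1706, 0.1734]
tool_rot: [0.804, 0.594, 0.004, 0.0]
ft_force: [-0.2, -0.2, -0.5]
gripper_width: 0.0008
gripper_force: 0.0
```

arm_command(
  commands=[
    {"grip": 0, "tx": 0, "ty": 0, "tz": 0.4, "roll": 0},
    {"grip": 0, "tx": 0, "ty": 0, "tz": 0.9, "roll": 0},
    {"grip": 0, "tx": 0, "ty": 0, "tz": 1, "roll": 0},
    {"grip": 0, "tx": 0, "ty": 0, "tz": 1, "roll": 0},
  ],
)

```text
time: 13.28
ee_pos: [0.4735, 0.1697, 0.2692]
tool_rot: [0.804, 0.594, 0.0, -0.0]
ft_force: [0.3, -0.6, -1.1]
gripper_width: 0.0005
gripper_force: 0.0
```

```bash
python3 - <<'E'
from h import *
C=[r.camera(n)["image"] for n in("wrist","scene")]
cv2.imwrite("pics/w4.png",np.hstack([cv2.resize(c,(400,300)) for c in C]))
E
```

```text
(no output)
```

View pics/w4.png

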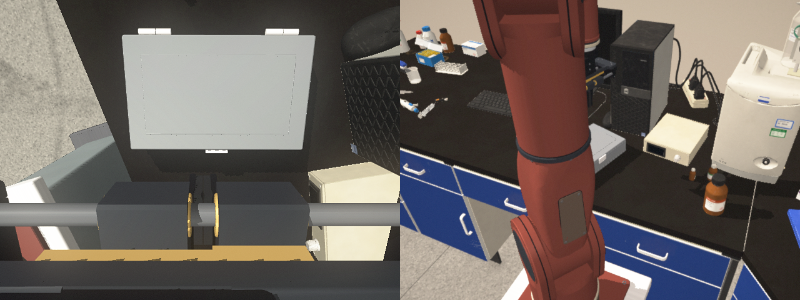

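The cover is shut flat over the case at (218,92) in the wrist view, the bottles still stand at (714,195) in the scene view, and the arm is clear.

```bash
python3 -c "
from cell import r
print(r.finish_job())"
```

```text
the job is handed in; nothing more can be done
None
```

The flap was folded flat over the column first, then the cover was pushed gently shut over it; the bottles still stand, the timer was untouched when last in view, and the job is handed in (no verdict was returned).

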